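# Sort the bushings into their parts trays and cover the large one

## Task

Sort the three round brass bushings into the three parts trays by size, each left standing upright inside its tray: the largest in the largest tray, the middle one in the middle tray, the smallest in the smallest tray. Once all three are in, put the loose dust cover over the large tray, cut corners over cut corners, so that it sits fully down and level on the tray's ledge, and let go. Leave the brass hex nut and the brass valve block where they are.

Things in the scene. Friction and masses are not known exactly. Their poses are not given: they have to be found in the camera images.
- bush_large: the largest of three plain brass bushings (round sleeves), standing upright: outside diameter 46 mm, height 44 mm, a 30 mm bore right through. Loose. Origin: centre of the underside; z along its axis, up
- bush_medium: the middle of three plain brass bushings (round sleeves), standing upright: outside diameter 35 mm, height 40 mm, a 22 mm bore right through. Loose. Origin: centre of the underside; z along its axis, up
- bush_small: the smallest of three plain brass bushings (round sleeves), standing upright: outside diameter 24 mm, height 36 mm, a 14 mm bore right through. Loose. Origin: centre of the underside; z along its axis, up
- tray_large: largest of three shallow aluminium trays, fixed; +x corners cut at 45 degrees. Base 112 x 94 mm, 4 mm thick (also the inside floor), an 8 mm ledge around the walls. Walls 96 x 78 mm at the foot, leaning in 2 mm to their top 13 mm above the bench; opening 86 x 68 mm. Only this one takes the cover. Origin: centre of the underside; x along the long side to the cut corners, z up
- tray_medium: middle of three shallow aluminium trays, fixed; +x corners cut at 45 degrees. Base 94 x 82 mm, 4 mm thick (also the inside floor), an 8 mm ledge around the walls. Walls 78 x 66 mm at the foot, leaning in 2 mm to their top 13 mm above the bench; opening 68 x 56 mm. Origin: centre of the underside; x along the long side to the cut corners, z up
- tray_small: smallest of three shallow aluminium trays, fixed; +x corners cut at 45 degrees. Base 78 x 70 mm, 4 mm thick (also the inside floor), an 8 mm ledge around the walls. Walls 62 x 54 mm at the foot, leaning in 2 mm to their top 13 mm above the bench; opening 52 x 44 mm. Origin: centre of the underside; x along the long side to the cut corners, z up
- cover: loose aluminium cover, 0.2 kg, open below. Skirt 108 x 90 mm outside, 102 x 84 inside (3 mm clear of the large tray's walls), +x corners cut like the tray's: fits one way. Flat top at 54 mm; on its middle a black bar handle 50 mm along x, 14 mm thick, top at 78 mm. Home, its lower edge is 4 mm above the bench. Origin: centre of the lower edge's plane; x along the long side to the cut corners, z up
- hex_nut: bystander: brass hexagon nut, 42 mm across flats, 34 mm high, not to be disturbed. Loose. Origin: centre of the underside, z up
- valve_block: bystander: brass rectangular valve block 44 x 36 x 30 mm with a short round port on top (38 mm high in all), not to be disturbed. Loose. Origin: centre of the underside, z up, x along the 44 mm
Mind the look-alikes: they are no part of the job. What is shaped like the bush_small but orange or white is not meant.

How it is judged:
On the way:
1. all three bushings stand released in the trays of their size while the cover is still off the large tray (horizontal distance between bush_large and tray_large below 0.025 m and z of bush_large in the frame of tray_large between 0.001 and 0.008 m and angle between each of bush_large, bush_medium, bush_small's own z axis and vertical below 0.1 rad and linear speed of each of bush_large, bush_medium, bush_small below 0.03 m/s and horizontal distance between bush_medium and tray_medium below 0.025 m and z of bush_medium in the frame of tray_medium between 0.001 and 0.008 m and horizontal distance between bush_small and tray_small below 0.025 m and z of bush_small in the frame of tray_small between 0.001 and 0.008 m and contact force between the fingers and bush_large below 0.3 N and contact force between the fingers and bush_medium below 0.3 N and contact force between the fingers and bush_small below 0.3 N and distance between cover and tray_large above 0.08 m), for 0.2 s.
At the end, for the whole second after the job is handed in: Each bushing stands upright (0.1 rad) on the floor of its size's tray, within 25 mm of its centre; the cover rests on the large tray's ledge (within 4 mm), level (0.06 rad), centred within 7 mm, square within 0.12 rad; all released and at rest (horizontal distance between bush_large and tray_large below 0.025 m and z of bush_large in the frame of tray_large between 0.001 and 0.008 m and angle between each of bush_large, bush_medium, bush_small's own z axis and vertical below 0.1 rad and linear speed of each of bush_large, bush_medium, bush_small, cover below 0.03 m/s and horizontal distance between bush_medium and tray_medium below 0.025 m and z of bush_medium in the frame of tray_medium between 0.001 and 0.008 m and horizontal distance between bush_small and tray_small below 0.025 m and z of bush_small in the frame of tray_small between 0.001 and 0.008 m and horizontal distance between cover and tray_large below 0.007 m and z of cover in the frame of tray_large between 0.001 and 0.008 m and angle between the x axis of cover and the x axis of tray_large, either way round below 0.12 rad and angle between cover's own z axis and vertical below 0.06 rad); the robot touches nothing.
It fails at once if the hex nut is moved by more than 15 mm (distance of hex_nut from where it was at the start of the episode above 0.015 m).
It fails at once if the valve block is moved by more than 15 mm (distance of valve_block from where it was at the start of the episode above 0.015 m).
It also fails if it takes over 112 s, if anything falls off the work surface, if the arm or the gripper's body presses on something with over 40 N, if the wrist force passes 120 N, or if a joint passes its speed limit or range.

## Robot

A 6-joint arm with a two-finger parallel gripper is mounted at the origin on the work surface. World frame = base frame: x ahead of the robot, y to its left, z up, the work surface at z = 0. Lengths are in m, angles in rad, forces in N, time in s.
With the tool pointing down it reaches from about 0.35 to 0.975 m from the base axis. Payload 4.9 kg.
Tool frame: the origin (TCP) lies between the finger pads; the fingertips stand 19 mm ahead of it and the grasp point (between the pads) is the TCP; z points along the fingers, y is the line along which they close (so a half turn about z gives the same grasp; the last joint's range is limited). The gripper opens to 85 mm and grips with 20 to 120 N. Pads are 22 mm wide; open, the fingers measure 114 mm over their backs; the gripper's body (76 mm by 85 mm) begins 54 mm behind the grasp point. The pads swing forward as they close: fully open they stand 13 mm farther back than shut.
Start: joints at [1.159, 0.053, 1.613, -0, 1.476, -0.119], TCP at [0.18, 0.598, 0.25] pointing down, gripper open.
Joint ranges: [-3.01, 3.01], [-1.01, 2.22], [0.06, 2.58], [-1.02, 4.17], [0.09, 2.62], [-3.14, 3.14]. Speed limits (rad/s): [2.57, 2.57, 3.14, 3.14, 3.14, 3.14].

## Interface

Orientations are given as [roll, pitch, yaw] about the fixed x, y, z axes, in that order (R = Rz(yaw) Ry(pitch) Rx(roll)).
In Python, from cell import state, imaging, ctrl, nets gives the robot as it stands.
- The arm moves only by the tool apply_moves, never from a script. Its argument "plan" is a list of rows, each an object with "translation": the shift along the world's x, y, z as a fraction of full scale, a list of three; "turn": the turn about the world's z as a fraction of full scale; "grip": the gripper's target within -1 to 1 (shut at 1, half-way at 0, fully open at -1). In form: [{"translation": [tx, ty, tz], "turn": turn, "grip": grip}, ...]. A call has 1 to 10 rows; each row shifts and turns the commanded pose from where the row before left it; what a row does not reach is not made up. Full scale, the value 1, is 40 cm for a shift and 0.15 rad for a turn. A row lasts 1/10 s, in which the tool goes at most 50 mm and 8.59 degrees, less where a joint would pass 70% of its speed; a pose out of reach is approached as far as the arm can. A call with a number of a shift or a turn outside -1 to 1 is refused whole. A call with a gripper value outside its range is refused whole. The fingers move at their own pace and stop on an object; "newtons" is the grip in N (left out, the last holds). Time passes only in rows, so rows that do not move let the fingers close. It gives the time, the measured TCP pose, the force, the opening and the grip force at its end, in the units of the state.
- state(): the state, without advancing time (a new reading comes with each control period).
- imaging.grab_frame(name): name is "side" or "top" or "wrist"; returns a dict with "image" (420x560x3 uint8, red, green, blue), "mtx" (3x3 intrinsics, pixels), "eye" and "rotation" of the camera in the world; the wrist camera has in their place "T_tool_cam" (4x4, takes a point from camera to tool coordinates, whose origin is the TCP and whose axes are the flange's). Camera axes: x right, y down, z forward; pixel columns grow to the right and rows downward; lengths in m; the calibration is good to about 2 mm. The wrist camera is an equidistant fisheye: a pixel r from the principal point sees the ray r / f radians off the axis. A picture is of the moment at which its call begins: read the wrist's pose just before it. There is no depth.
- ctrl.sign_off(): hands the job in; it is judged then, once.
Trained networks look in a picture, given as the dict that the camera call returned (one of the last four; its "shot" number tells which), for a name from the list of things; names that differ only in an ending like _2 or _b are one class to them, and where a whole thing is asked for, a point or a joint stands for the part that bears it (a point fixed in the world has none). Each returns a list of dicts, best first, with "p" (0 to 1); they miss things now and then, are a little off and sometimes report something else, mostly with a low value. They report only what shows in the picture. A call takes as long as a camera call. They do not tell look-alikes from the thing itself.
- nets.find_in(picture, target): "point" ([x, y, z] in m, in world coordinates, good to about 4 mm: the middle of the surface that is visible of it).
- nets.masks_of(picture, target): "mask" (420x560 bool, what is visible of it).
The state is a dict: "time_s": time; "joint_positions": joint angles; "joint_velocities": joint speeds; "effort": joint torques, N m; "ee_pos": TCP position; "orientation": TCP orientation; "contact_force": force on the tool from outside, world axes, zero at the start; "moment": the same for the moment, N m; "width": finger opening in m; "grasp_force": force on a finger pad.
Only numpy, scipy, OpenCV 4.12 (cv2) and the standard library are available. Lean on these libraries where they do the work, as an engineer would, in place of code of your own. Each camera call takes 0.05 s, during which the arm holds its last target. There are 200 camera calls.

## Working session

There is one attempt and no reset: what is moved stays moved. The work goes in short steps, Python scripts to look and compute and a tool call to move; the robot and the scene stay as the last step left them, time stands still between calls to the robot, and variables do not carry over. Pictures are saved under pics/ and viewed, at most 14 in all, crops included, and the job is handed in when it is done.

Besides the shell and the picture viewer there is one more tool, called after "Emit:" as a command line: name --argument value ..., lists and objects as JSON in quotes. apply_moves: Moves the arm, as the interface text tells. Shift numbers are shares of 40 cm and turn numbers shares of 0.15 rad, none past 1 either way. Its arguments: {"type":"object","properties":{"plan":{"type":"array","items":{"type":"object","properties":{"translation":{"type":"array","items":{"type":"number","minimum":-1,"maximum":1}},"turn":{"type":"number","minimum":-1,"maximum":1},"grip":{"type":"number"}}}},"newtons":{"type":"number"}},"required":["plan"]}

```bash
mkdir -p pics; cat > h.py <<'E'
import numpy as np, cv2
from cell import state, imaging, ctrl, nets
def proj(p,P):
    c=np.asarray(p['rotation']).T@(np.asarray(P,float)-p['eye']); q=np.asarray(p['mtx'])@c; return q[:2]/q[2]
def unproj(p,uv,z):
    r=np.asarray(p['rotation'])@np.linalg.inv(p['mtx'])@[uv[0],uv[1],1]; e=np.asarray(p['eye']); return e+r*(z-e[2])/r[2]
def save(n,im): cv2.imwrite(f'pics/{n}.png',im[...,::-1])
E
python3 - <<'E'
from h import *
s=state(); print({k:np.round(v,3) for k,v in s.items()})
names="bush_large bush_medium bush_small tray_large tray_medium tray_small cover hex_nut valve_block".split()
for c in ("top","side"):
    p=imaging.grab_frame(c); save(c+'0',p['image'])
    print(c,p['eye'],np.round(p['rotation'],3).tolist(),np.round(p['mtx'],1).tolist())
    for n in names:
        print(n,[(np.round(d['point'],3).tolist(),round(d['p'],2),np.round(proj(p,d['point'])).tolist()) for d in nets.find_in(p,n)][:4])
E
```

```text
{'time_s': np.float64(0.0), 'joint_positions': array([ 1.159,  0.053,  1.614,  0.   ,  1.476, -0.119]), 'joint_velocities': array([ 0.002,  0.002, -0.   ,  0.   ,  0.001,  0.   ]), 'effort': array([ 3.0000e-03, -3.9367e+01, -3.7019e+01,  0.0000e+00,  7.0000e-03,
       -0.0000e+00]), 'ee_pos': array([0.18 , 0.598, 0.249]), 'orientation': array([-3.14 , -0.   ,  2.849]), 'contact_force': array([-0.239,  0.401,  0.729]), 'moment': array([ 0.023,  0.052, -0.015]), 'grasp_force': np.float64(0.0), 'width': np.float64(0.085)}
top [ 0.28099099 -0.00787432  1.20871157] [-2.916, -0.004, -1.579] [[524.9, 0.0, 277.9], [0.0, 524.9, 219.3], [0.0, 0.0, 1.0]]Traceback (most recent call last):
  File "<stdin>", line 8, in <module>
  File "h.py", line 4, in proj
    c=np.asarray(p['rotation']).T@(np.asarray(P,float)-p['eye']); q=np.asarray(p['mtx'])@c; return q[:2]/q[2]
                                                                    ~~~~~~~~~~~~~~~~~~~~^~
ValueError: matmul: Input operand 1 does not have enough dimensions (has 0, gufunc core with signature (n?,k),(k,m?)->(n?,m?) requires 1)
```

The rotation is given as roll, pitch and yaw, so I'll convert it.

```bash
cat > h.py <<'E'
import numpy as np, cv2
from scipy.spatial.transform import Rotation as Ro
from cell import state, imaging, ctrl, nets
def R(p): return Ro.from_euler('xyz',p['rotation']).as_matrix()
def proj(p,P):
    q=np.asarray(p['mtx'])@(R(p).T@(np.asarray(P,float)-p['eye'])); return q[:2]/q[2]
def unproj(p,uv,z):
    r=R(p)@np.linalg.inv(p['mtx'])@[uv[0],uv[1],1]; e=np.asarray(p['eye']); return e+r*(z-e[2])/r[2]
def save(n,im): cv2.imwrite(f'pics/{n}.png',im[...,::-1])
E
python3 - <<'E'
from h import *
import pickle
names="bush_large bush_medium bush_small tray_large tray_medium tray_small cover hex_nut valve_block".split()
for c in ("top","side"):
    p=imaging.grab_frame(c); save(c+'0',p['image']); M={}
    for n in names:
        print(c,n,[(np.round(d['point'],3).tolist(),round(d['p'],2),np.round(proj(p,d['point'])).tolist()) for d in nets.find_in(p,n)][:4])
        M[n]=[(d['p'],d['mask']) for d in nets.masks_of(p,n)]
    pickle.dump((p,M),open(c+'.pkl','wb'))
print(state()['time_s'])
E
```

```text
top bush_large [([0.404, -0.258, 0.043], 0.61, [388.0, 282.0])]
top bush_medium [([0.408, 0.252, 0.039], 0.73, [158.0, 282.0])]
top bush_small [([0.527, 0.413, 0.006], 0.57, [95.0, 233.0]), ([0.418, 0.102, 0.035], 0.48, [226.0, 278.0]), ([0.544, 0.081, 0.034], 0.47, [236.0, 222.0]), ([0.487, 0.098, 0.035], 0.43, [228.0, 247.0])]
top tray_large [([0.53, 0.416, 0.006], 0.74, [94.0, 232.0])]
top tray_medium [([0.639, -0.217, 0.005], 0.88, [362.0, 185.0])]
top tray_small [([0.671, 0.007, 0.002], 0.9, [268.0, 174.0])]
top cover [([0.627, 0.217, 0.051], 0.79, [177.0, 186.0])]
top hex_nut [([0.476, -0.088, 0.033], 0.63, [310.0, 251.0])]
top valve_block [([0.522, -0.414, 0.031], 0.89, [452.0, 230.0])]
side bush_large [([0.402, -0.263, 0.034], 0.74, [321.0, 311.0])]
side bush_medium [([0.407, 0.242, 0.026], 0.79, [157.0, 192.0])]
side bush_small [([0.546, 0.07, 0.026], 0.68, [251.0, 196.0]), ([0.424, 0.088, 0.026], 0.67, [204.0, 218.0]), ([0.482, 0.089, 0.026], 0.65, [224.0, 205.0])]
side tray_large [([0.523, 0.406, 0.004], 0.87, [159.0, 154.0]), ([0.482, 0.088, 0.027], 0.2, [224.0, 205.0])]
side tray_medium [([0.635, -0.217, 0.004], 0.71, [376.0, 243.0]), ([0.525, 0.406, 0.002], 0.7, [160.0, 154.0])]
side tray_small []
side cover [([0.613, 0.204, 0.048], 0.68, [233.0, 155.0]), ([0.404, 0.242, 0.028], 0.63, [156.0, 191.0])]
side hex_nut [([0.475, -0.103, 0.031], 0.61, [284.0, 246.0])]
side valve_block [([0.52, -0.423, 0.028], 0.66, [439.0, 325.0])]
2.0
```

View pics/top0.png

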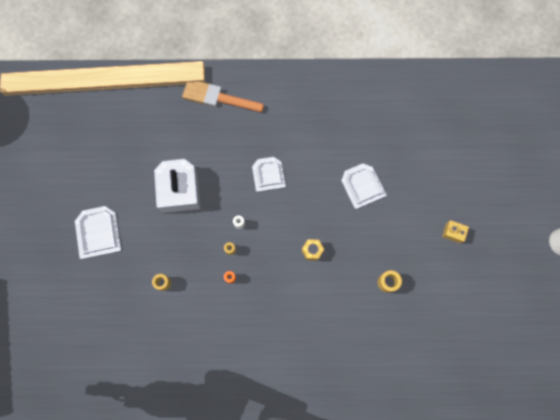

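View pics/side0.png

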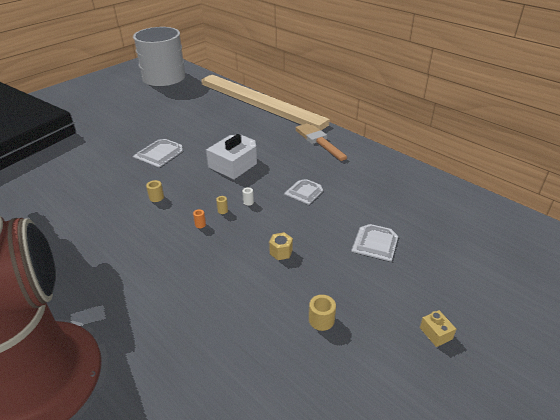

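Top view: the trays are at (97,232) large, (363,185) medium and (268,174) small. The cover is at (176,185), with all cut corners toward +x (up). Candidates for the small bushing are brass (229,248), orange (229,278) and white (238,222). For the large one they are the ring (390,282) and the hex nut (313,249). The medium one is (160,282). I choose brass (229,248), the ring at (390,282) and (160,282). Next I'll check these in one close crop and measure poses.

```bash
cat >> h.py <<'E'
def ring(p,uv0,z,r=26):
    "centre of brass blob around uv0, at plane z"
    im=p['image']; u,v=map(int,uv0); c=cv2.cvtColor(im[v-r:v+r,u-r:u+r],cv2.COLOR_RGB2HSV)
    m=(((c[...,1]>110)&(c[...,2]>70))*255).astype(np.uint8)
    cs,_=cv2.findContours(m,cv2.RETR_EXTERNAL,cv2.CHAIN_APPROX_NONE)
    k=max(cs,key=cv2.contourArea); (x,y),rad=cv2.minEnclosingCircle(k)
    return np.array([x+u-r,y+v-r]),rad
E
python3 - <<'E'
from h import *
import pickle
p,M=pickle.load(open('top.pkl','rb')); im=p['image']
for n,uv,h in (('L',(390,282),.044),('M',(160,282),.04),('S',(229,248),.036)):
    c,r=ring(p,uv,h,13 if n=='S' else 26); print(n,c,r,unproj(p,c,h))
for n,z in (('tray_large',.004),('tray_medium',.004),('tray_small',.004),('cover',.054)):
    pr,m=M[n][0]; cs,_=cv2.findContours(m.astype(np.uint8),cv2.RETR_EXTERNAL,cv2.CHAIN_APPROX_NONE)
    k=max(cs,key=cv2.contourArea)[:,0]; w=np.array([unproj(p,q,z)[:2] for q in k],np.float32)
    (c,s,a)=cv2.minAreaRect(w); print(n,round(pr,2),np.round(c,4),np.round(s,4),a)
# handle
pr,m=M['cover'][0]
g=cv2.cvtColor(im,cv2.COLOR_RGB2GRAY); y,x=np.nonzero((g[165:200,160:195]<45)); pts=np.array([unproj(p,(a+160,b+165),.078)[:2] for a,b in zip(x,y)],np.float32)
print('handle',cv2.minAreaRect(pts),len(pts))
crop=cv2.resize(im[160:300,60:260],None,fx=4,fy=4,interpolation=cv2.INTER_CUBIC); save('crop',crop)
E
```

```text
L [389.5 281. ] 11.672718048095703 [ 0.40603787 -0.26116127  0.044     ]
M [161. 282.] 8.602425575256348 [0.40828716 0.24613817 0.04      ]
S [229.5 248. ] 5.590270042419434 [0.48435659 0.09531369 0.036     ]
tray_large 0.56 [0.5337 0.4096] [0.1189 0.1001] 10.618406295776367
tray_medium 0.87 [ 0.6414 -0.2163] [0.0961 0.0835] 23.108591079711914
tray_small 0.81 [0.6709 0.009 ] [0.0789 0.0707] 9.422660827636719
cover 0.63 [0.6282 0.2182] [0.1228 0.1009] 6.315971374511719
handle ((0.6306301355361938, 0.21801574528217316), (0.043192435055971146, 0.007225748151540756), 6.6311187744140625) 64
```

View pics/crop.png

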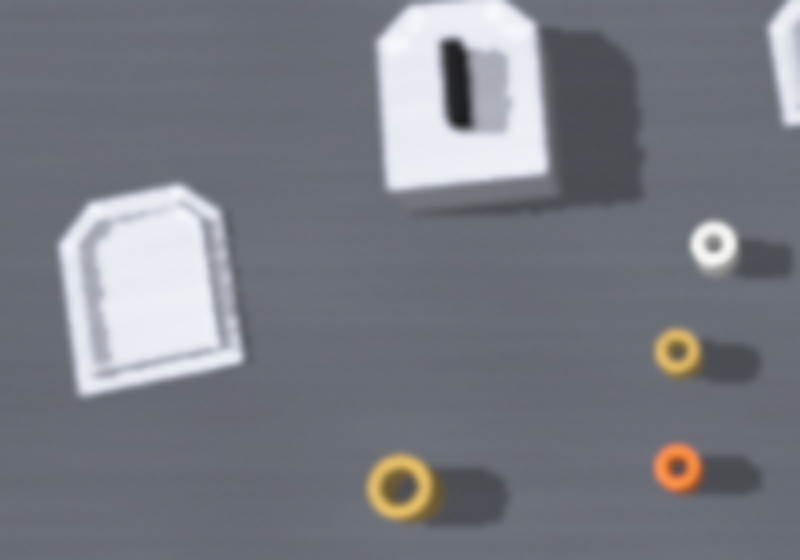

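The crop confirms it: brass small at (677,352), between white (713,245) and orange (677,467). The medium ring is at (400,487). Measured sizes match the specs (radii, trays ~2 mm inflated). Moving over the medium bushing.

Emit:
apply_moves --plan '[{"translation":[0.057,-0.088,-0.025],"turn":0,"grip":-1},{"translation":[0.057,-0.088,-0.025],"turn":0,"grip":-1},{"translation":[0.057,-0.088,-0.025],"turn":0,"grip":-1},{"translation":[0.057,-0.088,-0.025],"turn":0,"grip":-1},{"translation":[0.057,-0.088,-0.025],"turn":0,"grip":-1},{"translation":[0.057,-0.088,-0.025],"turn":0,"grip":-1},{"translation":[0.057,-0.088,-0.025],"turn":0,"grip":-1},{"translation":[0.057,-0.088,-0.025],"turn":0,"grip":-1},{"translation":[0.057,-0.088,-0.025],"turn":0,"grip":-1},{"translation":[0.057,-0.088,-0.025],"turn":0,"grip":-1}]' --newtons 30

```text
time_s: 3.0
ee_pos: [0.4092, 0.2449, 0.1503]
orientation: [3.141, 0.001, 2.849]
contact_force: [0.5, 0.4, 0.3]
width: 0.0853
grasp_force: 0.0
```

```bash
cat >> h.py <<'E'
def wcam():
    s=state(); p=imaging.grab_frame('wrist'); T=np.eye(4); T[:3,:3]=Ro.from_euler('xyz',s['orientation']).as_matrix(); T[:3,3]=s['ee_pos']
    p['W']=T@np.array(p['T_tool_cam']); p['s']=s; return p
def wun(p,uv,z):
    K=np.asarray(p['mtx']); d=(np.array(uv,float)-[K[0,2],K[1,2]])/[K[0,0],K[1,1]]; r=np.linalg.norm(d)+1e-9
    ray=p['W'][:3,:3]@np.r_[np.sin(r)*d/r,np.cos(r)]; e=p['W'][:3,3]; return e+ray*(z-e[2])/ray[2]
def wproj(p,P):
    c=p['W'][:3,:3].T@(np.asarray(P,float)-p['W'][:3,3]); r=np.hypot(c[0],c[1])+1e-12; K=np.asarray(p['mtx'])
    return np.array([K[0,2],K[1,2]])+K[0,0]*np.arctan2(r,c[2])*c[:2]/r
def wring(p,guess,h,R_):
    "brass top outline near guess (world xyz) -> fit centre: outline of the top rim via blob, mapped to plane z=h"
    im=p['image']; c=cv2.cvtColor(im,cv2.COLOR_RGB2HSV); m=((c[...,1]>110)&(c[...,2]>60)&(c[...,0]>14)&(c[...,0]<32)).astype(np.uint8)
    n,l,st,ce=cv2.connectedComponentsWithStats(m); g=wproj(p,guess)
    k=min([i for i in range(1,n) if st[i,4]>60],key=lambda i:np.linalg.norm(ce[i]-g)); return st[k],ce[k],(l==k)
E
python3 - <<'E'
from h import *
p=wcam(); s=p['s']; print(s['ee_pos'],s['orientation'],s['time_s'],p['W'].round(3).tolist(),np.round(p['mtx'],1).tolist())
save('w1',p['image'])
g=[.408,.246,.04]; print(wproj(p,g)); print([(d['point'],d['p'],wproj(p,d['point'])) for d in nets.find_in(p,'bush_medium')])
print(wring(p,g,.04,.0175)[:2])
E
```

```text
[0.40916189 0.24494266 0.15029485] [3.14082193e+00 8.33885779e-04 2.84892022e+00] 3.0 [[0.288, 0.919, 0.269, 0.34], [0.958, -0.276, -0.081, 0.266], [0.0, 0.281, -0.96, 0.274], [0.0, 0.0, 0.0, 1.0]] [[325.2, 0.0, 279.6], [0.0, 325.2, 213.3], [0.0, 0.0, 1.0]]
[279.5525869  216.36573973]
[([0.4082, 0.2553, 0.0424], 0.8, array([291.62124536, 214.09674714]))]
(array([ 266,  185,   46,   52, 1629], dtype=int32), array([288.2437078 , 211.23572744]))
```

View pics/w1.png

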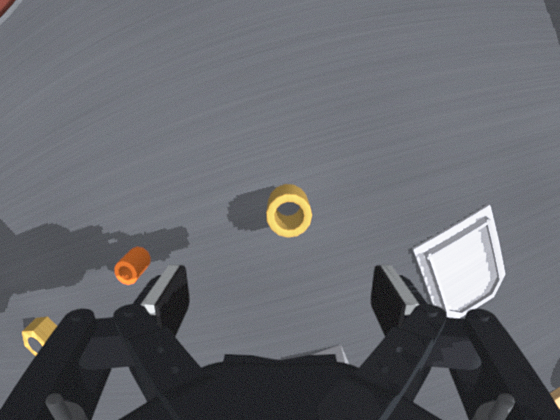

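The wrist view shows the medium bushing's top rim at about (289,215). The orange decoy is at (131,265), the hex nut at (40,335) and the large tray at (460,265). I'll fit the cylinder silhouette to the blob for an accurate centre.

```bash
cat >> h.py <<'E'
from scipy.optimize import least_squares
def cyl(p,guess,D,H,z0=0):
    st,ce,m=wring(p,guess,H,D/2); b=np.array([st[0],st[1],st[0]+st[2],st[1]+st[3]])-.5
    t=np.linspace(0,2*np.pi,60); 
    def f(q):
        u=np.array([wproj(p,[q[0]+D/2*np.cos(a),q[1]+D/2*np.sin(a),z]) for z in (z0,z0+H) for a in t]); return np.r_[u.min(0),u.max(0)]-b
    r=least_squares(f,guess[:2]); return r.x.round(4),r.fun.round(1)
E
python3 - <<'E'
from h import *
p=wcam(); s=p['s']; q,res=cyl(p,[.408,.25,.04],.035,.04); print(q,res); d=q-s['ee_pos'][:2]; print(d, d/.4,(0.034-s['ee_pos'][2])/.4)
E
```

```text
[0.4098 0.2525] [-0.3 -1.   0.4  1. ]
[0.00021071 0.00969708] [0.00052679 0.0242427 ] -0.2875712741227714
```

Emit:
apply_moves --plan '[{"translation":[0.001,0.024,-0.05],"turn":0,"grip":-1},{"translation":[0,0,-0.08],"turn":0,"grip":-1},{"translation":[0,0,-0.08],"turn":0,"grip":-1},{"translation":[0,0,-0.06],"turn":0,"grip":-1},{"translation":[0,0,-0.025],"turn":0,"grip":-1},{"translation":[0,0,0],"turn":0,"grip":1},{"translation":[0,0,0],"turn":0,"grip":1},{"translation":[0,0,0],"turn":0,"grip":1},{"translation":[0,0,0],"turn":0,"grip":1},{"translation":[0,0,0],"turn":0,"grip":1}]' --newtons 30

```text
time_s: 4.15
ee_pos: [0.4101, 0.2563, 0.0342]
orientation: [3.14, 0.002, 2.849]
contact_force: [-2.0, -1.5, 6.9]
width: 0.033
grasp_force: 31.1
```

Emit:
apply_moves --plan '[{"translation":[0,0,0.05],"turn":0,"grip":1},{"translation":[0,0,0.1],"turn":0,"grip":1},{"translation":[0,0,0.1],"turn":0,"grip":1},{"translation":[0.048,-0.098,0.02],"turn":0,"grip":1},{"translation":[0.048,-0.098,0.02],"turn":0,"grip":1},{"translation":[0.048,-0.098,0.01],"turn":0,"grip":1},{"translation":[0.048,-0.098,0],"turn":0,"grip":1},{"translation":[0.048,-0.098,0],"turn":0,"grip":1},{"translation":[0.048,-0.098,0],"turn":0,"grip":1},{"translation":[0.048,-0.098,0],"turn":0,"grip":1}]'

```text
time_s: 5.15
ee_pos: [0.5435, -0.0201, 0.1522]
orientation: [3.141, 0.0, 2.848]
contact_force: [0.2, -0.1, -2.4]
width: 0.0329
grasp_force: 30.7
```

Emit:
apply_moves --plan '[{"translation":[0.048,-0.098,0],"turn":0,"grip":1},{"translation":[0.048,-0.098,0],"turn":0,"grip":1},{"translation":[0.048,-0.098,0],"turn":0,"grip":1},{"translation":[0.048,-0.098,0],"turn":0,"grip":1},{"translation":[0.048,-0.098,0],"turn":0,"grip":1},{"translation":[0,0,0],"turn":0,"grip":1}]'

```text
time_s: 5.75
ee_pos: [0.6403, -0.2192, 0.1519]
orientation: [-3.14, 0.002, 2.844]
contact_force: [-0.8, 0.9, -1.2]
width: 0.033
grasp_force: 30.8
```

```bash
python3 - <<'E'
from h import *
p=wcam(); s=p['s']; save('w2',p['image']); print(s['ee_pos'],s['orientation'],s['width'],s['contact_force'])
print([(d['point'],d['p'],wproj(p,d['point'])) for d in nets.find_in(p,'tray_medium')])
print('tray guess',wproj(p,[.6414,-.2163,.004]))
print('bush in hand',cyl(p,[s['ee_pos'][0],s['ee_pos'][1],s['ee_pos'][2]],.035,.04,s['ee_pos'][2]-.034))
E
```

```text
[ 0.6403429  -0.2192279   0.15193471] [-3.14032945e+00  1.74768219e-03  2.84414329e+00] 0.033010603409576254 [-0.83461634  0.92380339 -1.17692865]
[([0.635, -0.2114, 0.0017], 0.94, array([285.96441688, 196.21432978]))]
tray guess [282.71067758 205.33063855]
bush in hand (array([ 0.6414, -0.2189]), array([-1.4, -2.4,  1.4,  2.7]))
```

View pics/w2.png

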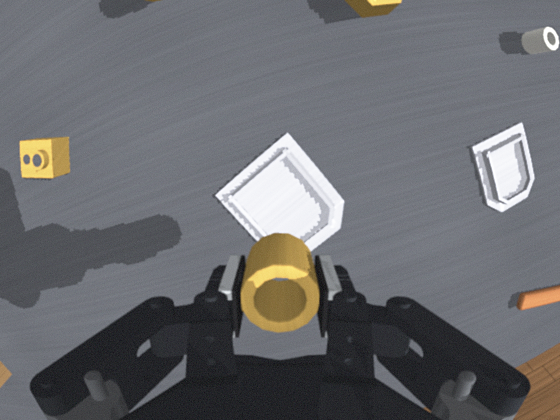

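The wrist view shows the bushing held upright at (282,280). The medium tray's uncut corners are at (287,133) and (216,195), with its cut side at the lower right. I'll get its centre from those corners.

```bash
cat >> h.py <<'E'
def tray(p,c1,c2,L):
    "uncut corners -> centre, yaw, edge length (base top, z=.004)"
    a,b=[wun(p,c,.004)[:2] for c in (c1,c2)]; n=np.array([-(b-a)[1],(b-a)[0]])/np.linalg.norm(b-a)
    if n[0]<0: n=-n
    return ((a+b)/2+n*L/2).round(4),np.arctan2(n[1],n[0]).round(3),np.linalg.norm(a-b).round(4)
E
python3 - <<'E'
from h import *
p=wcam(); s=p['s']; t=tray(p,(287,133),(216,195),.094); print(t); d=t[0]-s['ee_pos'][:2]; print(d,d/.4)
E
```

```text
(array([ 0.6406, -0.2084]), np.float64(0.416), np.float64(0.0807))
[0.00164922 0.00670428] [0.00412306 0.01676069]
```

Emit:
apply_moves --plan '[{"translation":[0.002,0.013,-0.06],"turn":0,"grip":1},{"translation":[0,0,-0.1],"turn":0,"grip":1},{"translation":[0,0,-0.08],"turn":0,"grip":1},{"translation":[0,0,-0.03],"turn":0,"grip":1},{"translation":[0,0,-0.01],"turn":0,"grip":1},{"translation":[0,0,0],"turn":0,"grip":1}]'

```text
time_s: 6.5
ee_pos: [0.6405, -0.2089, 0.0413]
orientation: [-3.141, 0.001, 2.849]
contact_force: [-0.1, 0.1, -0.9]
width: 0.033
grasp_force: 30.8
```

Emit:
apply_moves --plan '[{"translation":[0,0,-0.007],"turn":0,"grip":1},{"translation":[0,0,0],"turn":0,"grip":1},{"translation":[0,0,0],"turn":0,"grip":-0.4},{"translation":[0,0,0],"turn":0,"grip":-0.4},{"translation":[0,0,0],"turn":0,"grip":-0.4},{"translation":[0,0,0.05],"turn":0,"grip":-0.4},{"translation":[0,0,0.1],"turn":0,"grip":-1},{"translation":[0,0,0.1],"turn":0,"grip":-1},{"translation":[0,0,0.03],"turn":0,"grip":-1}]'

```text
time_s: 7.4
ee_pos: [0.6428, -0.2105, 0.1561]
orientation: [-3.14, 0.01, 2.849]
contact_force: [0.9, -0.6, 1.1]
width: 0.0854
grasp_force: 0.0
```

Emit:
apply_moves --plan '[{"translation":[-0.1,-0.022,0],"turn":0,"grip":-1},{"translation":[-0.1,-0.022,0],"turn":0,"grip":-1},{"translation":[-0.1,-0.022,0],"turn":0,"grip":-1},{"translation":[-0.1,-0.022,0],"turn":0,"grip":-1},{"translation":[-0.1,-0.022,0],"turn":0,"grip":-1},{"translation":[-0.09,-0.02,0],"turn":0,"grip":-1},{"translation":[0,0,0],"turn":0,"grip":-1}]'

```text
time_s: 8.1
ee_pos: [0.4007, -0.2613, 0.1483]
orientation: [3.142, -0.002, 2.845]
contact_force: [0.7, -0.4, -0.2]
width: 0.0854
grasp_force: 0.0
```

```bash
python3 - <<'E'
from h import *
p=wcam(); s=p['s']; save('w3',p['image']); print(s['ee_pos'],s['orientation'])
q,res=cyl(p,[.406,-.261,.044],.046,.044); print(q,res); d=q-s['ee_pos'][:2]; print(d, d/.4)
print('net',[(d['point'],d['p']) for d in nets.find_in(p,'bush_large')])
print('medium in tray',cyl(p,[.6405,-.2085,.044],.035,.04,.004),wproj(p,[.6405,-.2085,.044]))
E
```

```text
[ 0.4006559  -0.26130004  0.14834914] [ 3.14154048e+00 -2.14045817e-03  2.84544395e+00]
[ 0.4075 -0.2616] [-0.4 -1.3  0.4  1.3]
[ 0.0068441  -0.00029996] [ 0.01711025 -0.00074991]
net [([0.411, -0.2618, 0.0427], 0.78)]
medium in tray (array([ 0.4774, -0.0945]), array([ 2.6,  3.4, -3.1, -3.6])) [389.04710671 406.43429397]
```

View pics/w3.png

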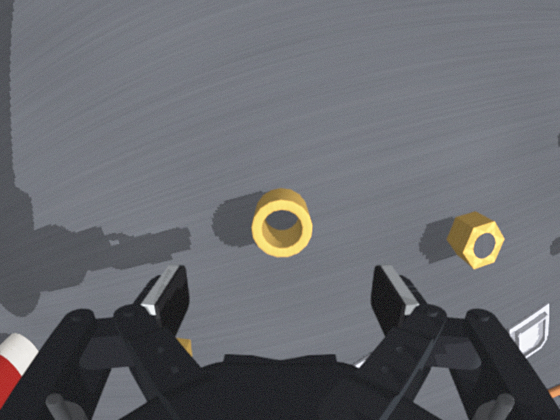

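The wrist view shows the large round bushing at (282,228) and the hex nut undisturbed at (476,240). The fit agrees with the top camera, so I'll grasp.

Emit:
apply_moves --plan '[{"translation":[0.016,0,-0.05],"turn":0,"grip":-1},{"translation":[0,0,-0.08],"turn":0,"grip":-1},{"translation":[0,0,-0.08],"turn":0,"grip":-1},{"translation":[0,0,-0.06],"turn":0,"grip":-1},{"translation":[0,0,-0.018],"turn":0,"grip":-1},{"translation":[0,0,0],"turn":0,"grip":1},{"translation":[0,0,0],"turn":0,"grip":1},{"translation":[0,0,0],"turn":0,"grip":1},{"translation":[0,0,0],"turn":0,"grip":1},{"translation":[0,0,0],"turn":0,"grip":1}]' --newtons 35

```text
time_s: 9.2
ee_pos: [0.4118, -0.2626, 0.0365]
orientation: [-3.139, 0.004, 2.849]
contact_force: [-0.2, -0.2, 6.6]
width: 0.0448
grasp_force: 36.9
```

Emit:
apply_moves --plan '[{"translation":[0,0,0.06],"turn":0,"grip":1},{"translation":[0,0,0.11],"turn":0,"grip":1},{"translation":[0,0,0.11],"turn":0,"grip":1},{"translation":[0.019,0.105,0.02],"turn":0,"grip":1},{"translation":[0.019,0.105,0.02],"turn":0,"grip":1},{"translation":[0.019,0.105,0],"turn":0,"grip":1},{"translation":[0.019,0.105,0],"turn":0,"grip":1},{"translation":[0.019,0.105,0],"turn":0,"grip":1},{"translation":[0.019,0.105,0],"turn":0,"grip":1},{"translation":[0.019,0.105,0],"turn":0,"grip":1}]'

```text
time_s: 10.2
ee_pos: [0.4625, 0.0348, 0.1613]
orientation: [3.141, -0.002, 2.849]
contact_force: [0.7, -0.7, -4.4]
width: 0.0447
grasp_force: 37.9
```

Emit:
apply_moves --plan '[{"translation":[0.019,0.105,0],"turn":0,"grip":1},{"translation":[0.019,0.105,0],"turn":0,"grip":1},{"translation":[0.019,0.105,0],"turn":0,"grip":1},{"translation":[0.019,0.105,0],"turn":0,"grip":1},{"translation":[0.019,0.105,0],"turn":0,"grip":1},{"translation":[0.019,0.105,0],"turn":0,"grip":1},{"translation":[0.019,0.105,0],"turn":0,"grip":1},{"translation":[0.019,0.105,0],"turn":0,"grip":1},{"translation":[0.019,0.105,0],"turn":0,"grip":1},{"translation":[0,0,0],"turn":0,"grip":1}]'

```text
time_s: 11.2
ee_pos: [0.5309, 0.4148, 0.1605]
orientation: [3.141, -0.002, 2.853]
contact_force: [0.0, 0.3, -4.1]
width: 0.0449
grasp_force: 38.3
```

```bash
python3 - <<'E'
from h import *
p=wcam(); s=p['s']; save('w4',p['image']); print(s['ee_pos'],s['orientation'],s['width'])
print([(d['point'],d['p'],wproj(p,d['point'])) for d in nets.find_in(p,'tray_large')])
m=nets.masks_of(p,'tray_large')
for d in m[:2]:
    cs,_=cv2.findContours(d['mask'].astype(np.uint8),cv2.RETR_EXTERNAL,cv2.CHAIN_APPROX_NONE); k=max(cs,key=cv2.contourArea)
    print(d['p'],cv2.approxPolyDP(k,4,True)[:,0].tolist())
E
```

```text
[0.53093137 0.41484272 0.16047655] [ 3.14092623e+00 -2.41974403e-03  2.85271597e+00] 0.04488873581153395
[([0.5111, 0.4169, 0.0008], 0.61, array([274.64923889, 181.06653494]))]
0.6 [[21, 235], [0, 243], [1, 261], [25, 249]]
0.58 [[294, 127], [202, 176], [236, 236], [262, 213], [282, 210], [307, 219], [325, 243], [332, 237], [338, 212]]
```

View pics/w4.png

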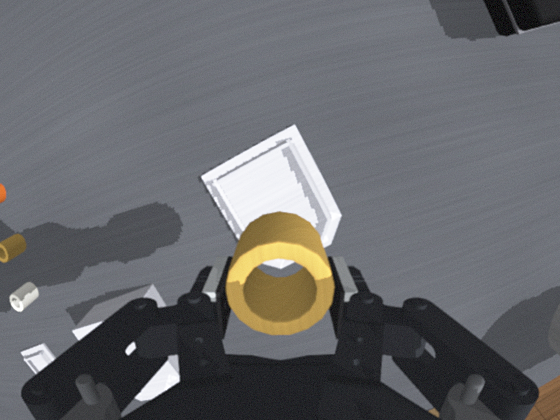

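The wrist view shows the bushing held at (280,275). The large tray's uncut corners are at (295,126) and (202,178).

```bash
python3 - <<'E'
from h import *
p=wcam(); s=p['s']; t=tray(p,(295,126),(202,178),.112); print(t); d=t[0]-s['ee_pos'][:2]; print(d,d/.4,(.041-s['ee_pos'][2])/.4)
E
```

```text
(array([0.5339, 0.4083]), np.float64(0.207), np.float64(0.0937))
[ 0.00290742 -0.00191646] [ 0.00726855 -0.00479115] -0.29926835106813576
```

Emit:
apply_moves --plan '[{"translation":[0.007,-0.005,-0.06],"turn":0,"grip":1},{"translation":[0,0,-0.1],"turn":0,"grip":1},{"translation":[0,0,-0.09],"turn":0,"grip":1},{"translation":[0,0,-0.03],"turn":0,"grip":1},{"translation":[0,0,-0.012],"turn":0,"grip":1},{"translation":[0,0,0],"turn":0,"grip":1}]'

```text
time_s: 12.0
ee_pos: [0.5354, 0.4085, 0.0464]
orientation: [3.141, 0.001, 2.848]
contact_force: [0.2, 0.4, -4.4]
width: 0.0449
grasp_force: 38.4
```

Emit:
apply_moves --plan '[{"translation":[0,0,-0.012],"turn":0,"grip":1},{"translation":[0,0,0],"turn":0,"grip":1},{"translation":[0,0,0],"turn":0,"grip":-0.6},{"translation":[0,0,0],"turn":0,"grip":-0.6},{"translation":[0,0,0],"turn":0,"grip":-0.6},{"translation":[0,0,0.05],"turn":0,"grip":-0.6},{"translation":[0,0,0.1],"turn":0,"grip":-0.6},{"translation":[0,0,0.1],"turn":0,"grip":-0.6},{"translation":[0,0,0.03],"turn":0,"grip":-0.6}]'

```text
time_s: 12.9
ee_pos: [0.5375, 0.4105, 0.1597]
orientation: [3.134, 0.007, 2.849]
contact_force: [0.3, -0.8, 0.5]
width: 0.0678
grasp_force: 0.0
```

Emit:
apply_moves --plan '[{"translation":[-0.016,-0.097,0],"turn":0,"grip":-0.4},{"translation":[-0.016,-0.097,0],"turn":0,"grip":-0.4},{"translation":[-0.016,-0.097,0],"turn":0,"grip":-0.4},{"translation":[-0.016,-0.097,0],"turn":0,"grip":-0.4},{"translation":[-0.016,-0.097,0],"turn":0,"grip":-0.4},{"translation":[-0.016,-0.097,0],"turn":0,"grip":-0.4},{"translation":[-0.016,-0.097,0],"turn":0,"grip":-0.4},{"translation":[-0.016,-0.097,0],"turn":0,"grip":-0.4},{"translation":[0,0,0],"turn":0,"grip":-0.4}]'

```text
time_s: 13.8
ee_pos: [0.483, 0.0951, 0.1525]
orientation: [-3.14, 0.0, 2.844]
contact_force: [0.4, 0.2, -0.8]
width: 0.0598
grasp_force: 0.0
```

```bash
python3 - <<'E'
from h import *
p=wcam(); s=p['s']; print(s['ee_pos'],s['orientation'],s['width'])
q,res=cyl(p,[.484,.097,.036],.024,.036); print(q,res); d=q-s['ee_pos'][:2]; print(d, d/.4,(.030-s['ee_pos'][2])/.4)
print('net',[(np.round(d['point'],3),round(d['p'],2),wproj(p,d['point'])) for d in nets.find_in(p,'bush_small')])
t=imaging.grab_frame('top'); a=cv2.resize(t['image'][130:300,60:420],(800,378),interpolation=cv2.INTER_CUBIC); b=cv2.resize(p['image'][80:300],(566,222)); b=cv2.copyMakeBorder(b,0,0,0,234,cv2.BORDER_CONSTANT)
save('c5',np.vstack([a,b]))
E
```

```text
[0.48295023 0.0951081  0.15245498] [-3.14037493e+00  2.17794749e-04  2.84416540e+00] 0.05984716129299067
[0.4859 0.0995] [-0.5 -1.   0.5  1. ]
[0.00294977 0.0043919 ] [0.00737442 0.01097976] -0.30613744468543175
net [(array([0.543, 0.081, 0.028]), 0.89, array([284.19688152, 281.30393144])), (array([0.42 , 0.096, 0.034]), 0.7, array([255.80367709, 136.36025388])), (array([0.483, 0.098, 0.036]), 0.64, array([282.56169243, 214.47118727]))]
```

View pics/c5.png

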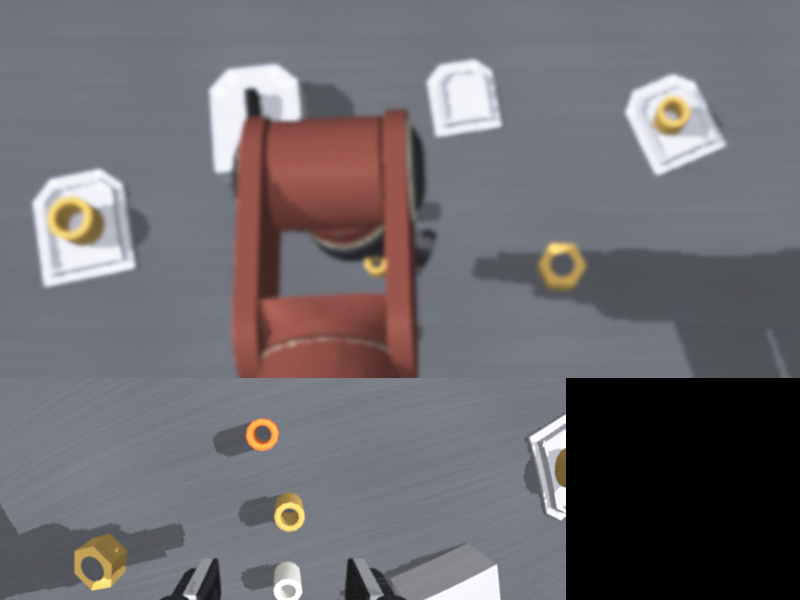

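The composite shows the large and medium bushings standing in their trays (at (75,220) and (672,113)). In the wrist strip the small brass one at (289,513) sits between orange and white. Grasping it.

Emit:
apply_moves --plan '[{"translation":[0.006,0.009,-0.06],"turn":0,"grip":-0.4},{"translation":[0,0,-0.08],"turn":0,"grip":-0.4},{"translation":[0,0,-0.08],"turn":0,"grip":-0.4},{"translation":[0,0,-0.06],"turn":0,"grip":-0.4},{"translation":[0,0,-0.02],"turn":0,"grip":-0.4},{"translation":[0,0,0],"turn":0,"grip":1},{"translation":[0,0,0],"turn":0,"grip":1},{"translation":[0,0,0],"turn":0,"grip":1},{"translation":[0,0,0],"turn":0,"grip":1},{"translation":[0,0,0],"turn":0,"grip":1}]' --newtons 25

```text
time_s: 14.95
ee_pos: [0.4876, 0.1022, 0.0345]
orientation: [3.14, 0.003, 2.849]
contact_force: [0.1, 0.7, 4.6]
width: 0.0224
grasp_force: 28.0
```

Emit:
apply_moves --plan '[{"translation":[0,0,0.06],"turn":0,"grip":1},{"translation":[0,0,0.11],"turn":0,"grip":1},{"translation":[0,0,0.11],"turn":0,"grip":1},{"translation":[0.076,-0.039,0],"turn":0,"grip":1},{"translation":[0.076,-0.039,0],"turn":0,"grip":1},{"translation":[0.076,-0.039,0],"turn":0,"grip":1},{"translation":[0.076,-0.039,0],"turn":0,"grip":1},{"translation":[0.076,-0.039,0],"turn":0,"grip":1},{"translation":[0.076,-0.039,0],"turn":0,"grip":1},{"translation":[0,0,0],"turn":0,"grip":1}]'

```text
time_s: 15.95
ee_pos: [0.6708, 0.0061, 0.1443]
orientation: [-3.141, 0.001, 2.846]
contact_force: [-0.7, -0.6, -1.0]
width: 0.0223
grasp_force: 27.4
```

```bash
python3 - <<'E'
from h import *
p=wcam(); s=p['s']; save('w6',p['image']); print(s['ee_pos'],s['orientation'],s['width'])
print([(d['point'],d['p'],wproj(p,d['point'])) for d in nets.find_in(p,'tray_small')])
E
```

```text
[0.6707664  0.00610519 0.14434814] [-3.14109805e+00  1.21757848e-03  2.84640582e+00] 0.022311136628286456
[([0.6665, 0.0148, 0.0064], 0.7, array([287.48095484, 200.64874668]))]
```

View pics/w6.png

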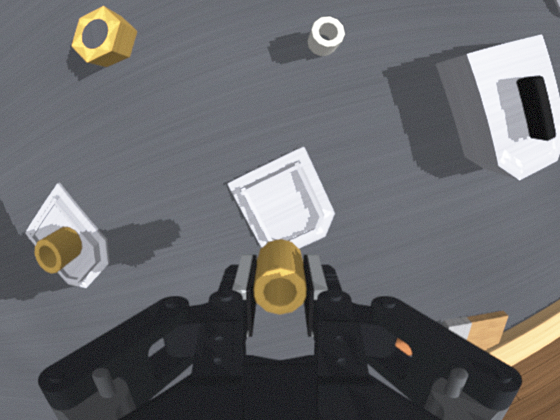

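The small bushing is held at (280,275). The small tray's uncut corners are at (304,148) and (229,184), and the cover is at (500,100).

```bash
python3 - <<'E'
from h import *
p=wcam(); s=p['s']; t=tray(p,(304,148),(229,184),.078); print(t); d=t[0]-s['ee_pos'][:2]; print(d,d/.4,(.039-s['ee_pos'][2])/.4)
E
```

```text
(array([0.6694, 0.0142]), np.float64(0.155), np.float64(0.0686))
[0.00128458 0.00617665] [0.00321146 0.01544163] -0.26242983224585553
```

Emit:
apply_moves --plan '[{"translation":[0.001,0.013,-0.06],"turn":0,"grip":1},{"translation":[0,0,-0.09],"turn":0,"grip":1},{"translation":[0,0,-0.07],"turn":0,"grip":1},{"translation":[0,0,-0.03],"turn":0,"grip":1},{"translation":[0,0,-0.008],"turn":0,"grip":1},{"translation":[0,0,0],"turn":0,"grip":1}]'

```text
time_s: 16.7
ee_pos: [0.6689, 0.0139, 0.0423]
orientation: [3.141, 0.001, 2.849]
contact_force: [0.1, 0.1, -1.3]
width: 0.0222
grasp_force: 27.4
```

Emit:
apply_moves --plan '[{"translation":[0,0,-0.008],"turn":0,"grip":1},{"translation":[0,0,0],"turn":0,"grip":1},{"translation":[0,0,0],"turn":0,"grip":-0.1},{"translation":[0,0,0],"turn":0,"grip":-0.1},{"translation":[0,0,0],"turn":0,"grip":-0.1},{"translation":[0,0,0.05],"turn":0,"grip":-0.1},{"translation":[0,0,0.1],"turn":0,"grip":-0.1},{"translation":[0,0,0.1],"turn":0,"grip":-0.1},{"translation":[0,0,0.1],"turn":0,"grip":-0.1},{"translation":[0,0,0.05],"turn":0,"grip":-0.1}]'

```text
time_s: 17.7
ee_pos: [0.6707, 0.0134, 0.2038]
orientation: [3.14, 0.007, 2.849]
contact_force: [0.2, -0.9, 0.9]
width: 0.0468
grasp_force: 0.0
```

Emit:
apply_moves --plan '[{"translation":[-0.016,0.085,0],"turn":0.45,"grip":-0.1},{"translation":[-0.016,0.085,0],"turn":0.45,"grip":-0.1},{"translation":[-0.016,0.085,0],"turn":0.45,"grip":-0.1},{"translation":[-0.016,0.085,0],"turn":0.45,"grip":-0.1},{"translation":[-0.016,0.085,0],"turn":0.45,"grip":-0.1},{"translation":[-0.016,0.085,0],"turn":0.45,"grip":-0.1},{"translation":[0,0,0],"turn":0,"grip":-0.1},{"translation":[0,0,0],"turn":0,"grip":-0.1}]'

```text
time_s: 18.5
ee_pos: [0.6302, 0.2181, 0.1984]
orientation: [-3.141, 0.0, -3.028]
contact_force: [-0.5, -0.9, -0.9]
width: 0.0471
grasp_force: 0.0
```

```bash
python3 - <<'E'
from h import *
p=wcam(); s=p['s']; save('w7',p['image']); print(s['ee_pos'],s['orientation'],s['width'],s['joint_positions'][5])
print(wproj(p,[.6306,.218,.078]),wproj(p,[.6306,.218,.074]))
g=p['image'].max(2); 
d=nets.masks_of(p,'cover')
for e in d[:2]:
    m=e['mask'].astype(np.uint8); cs,_=cv2.findContours(m,cv2.RETR_EXTERNAL,cv2.CHAIN_APPROX_NONE); k=max(cs,key=cv2.contourArea); print(e['p'],cv2.approxPolyDP(k,4,True)[:,0].tolist())
E
```

```text
[0.63022398 0.21810652 0.19837569] [-3.14107904e+00  1.42609485e-04 -3.02838894e+00] 0.04708315720576891 -1.4620180504320466
[278.24707525 214.53341498] [278.27084831 213.10489556]
0.75 [[234, 147], [235, 247], [256, 268], [314, 268], [334, 249], [340, 150], [331, 145]]
```

View pics/w7.png

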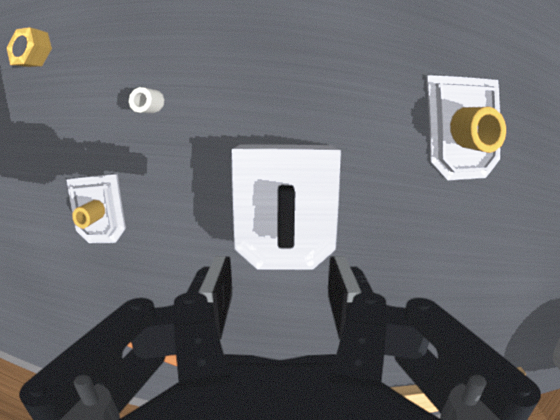

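The wrist view shows the cover with its handle from (286,185) to (286,248), square to the gripper. The small bushing stands in its tray at (95,212) and the large one at (480,130). I'll convert the handle and back edge to world.

```bash
python3 - <<'E'
from h import *
p=wcam(); s=p['s']; im=p['image']
c=im[180:255,270:302].max(2); m=(c<60).astype(np.uint8); y,x=np.nonzero(m)
for z in (.078,):
    w=np.array([wun(p,(a+270,b+180),z)[:2] for a,b in zip(x,y)],np.float32); print(z,cv2.minAreaRect(w),len(w))
a,b=wun(p,(232,150),.054)[:2],wun(p,(341,150),.054)[:2]; n=np.array([(b-a)[1],-(b-a)[0]])/np.linalg.norm(b-a); print('edge',np.linalg.norm(b-a),'yaw',np.arctan2(n[1],n[0]),'ctr',(a+b)/2+n*.054)
g=np.array([wun(p,q,.004)[:2] for q in ((428,77),(499,81))]);print('trayL',tray(p,(428,76),(499,81),.112))
print('large',cyl(p,[.534,.41,.048],.046,.044,.004),'small',cyl(p,[.669,.014,.04],.024,.036,.004))
E
```

```text
0.078 ((0.631645679473877, 0.22409699857234955), (0.05008159577846527, 0.011818522587418556), 6.423708915710449) 951
edge 0.0904881825106772 yaw 0.11460741049427664 ctr [0.63542361 0.224261  ]
trayL (array([0.5336, 0.4131]), np.float64(0.201), np.float64(0.0953))
large (array([0.5314, 0.4121]), array([-1.1, -0.9,  1.3,  1. ])) small (array([0.67  , 0.0135]), array([-0.6, -1.2,  0.5,  1.2]))
```

Emit:
apply_moves --plan '[{"translation":[0.004,0.014,-0.06],"turn":0,"grip":-0.1},{"translation":[0,0,-0.1],"turn":0,"grip":-0.1},{"translation":[0,0,-0.08],"turn":0,"grip":-0.1},{"translation":[0,0,-0.04],"turn":0,"grip":-0.1},{"translation":[0,0,-0.02],"turn":0,"grip":-0.1},{"translation":[0,0,0],"turn":0,"grip":-0.1},{"translation":[0,0,0],"turn":0,"grip":-0.1}]'

```text
time_s: 19.35
ee_pos: [0.6334, 0.2232, 0.0803]
orientation: [3.141, 0.003, -3.03]
contact_force: [-0.1, -0.3, 0.5]
width: 0.0467
grasp_force: 0.0
```

Emit:
apply_moves --plan '[{"translation":[0,0,-0.008],"turn":0,"grip":-0.1},{"translation":[0,0,0],"turn":0,"grip":1},{"translation":[0,0,0],"turn":0,"grip":1},{"translation":[0,0,0],"turn":0,"grip":1},{"translation":[0,0,0],"turn":0,"grip":1},{"translation":[0,0,0],"turn":0,"grip":1}]' --newtons 60

```text
time_s: 19.95
ee_pos: [0.6325, 0.2233, 0.076]
orientation: [3.142, 0.001, -3.029]
contact_force: [-0.1, -0.2, 4.2]
width: 0.0126
grasp_force: 61.3
```

Emit:
apply_moves --plan '[{"translation":[0,0,0.03],"turn":0,"grip":1},{"translation":[0,0,0.08],"turn":0,"grip":1},{"translation":[0,0,0.1],"turn":0,"grip":1},{"translation":[0,0,0.1],"turn":0,"grip":1},{"translation":[-0.05,0.03,0],"turn":0.14,"grip":1},{"translation":[-0.05,0.03,0],"turn":0.14,"grip":1},{"translation":[-0.05,0.03,0],"turn":0.14,"grip":1},{"translation":[-0.05,0.03,0],"turn":0.14,"grip":1},{"translation":[0,0,0],"turn":0,"grip":1},{"translation":[0,0,0],"turn":0,"grip":1}]'

```text
time_s: 20.95
ee_pos: [0.5515, 0.2712, 0.1989]
orientation: [-3.141, -0.0, -2.945]
contact_force: [0.5, -0.3, -1.8]
width: 0.0128
grasp_force: 60.6
```

```bash
python3 - <<'E'
from h import *
p=wcam(); s=p['s']; save('w8',p['image']); print(s['ee_pos'],s['orientation'],s['width'],s['contact_force'],s['joint_positions'][5])
E
```

```text
[0.55150263 0.27120824 0.19886524] [-3.14112047e+00 -4.83601695e-04 -2.94478173e+00] 0.012758094287708003 [ 0.50637999 -0.3303222  -1.83608533] -1.4313552777943837
```

View pics/w8.png

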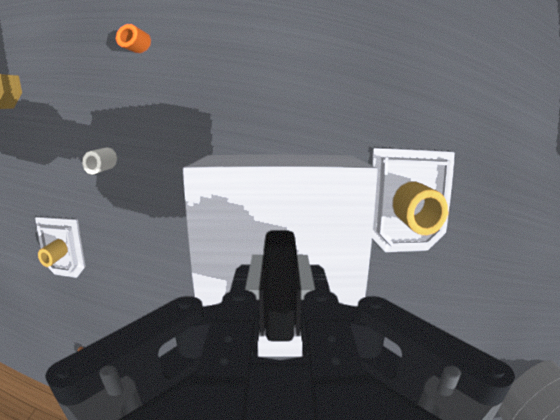

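The wrist view shows the cover held level at (280,235), and the whole large tray in view: corners (374,150) and (454,153), cut side at y≈250, with the bushing inside. I'll fit the tray outline accurately from this.

```bash
python3 - <<'E'
from h import *
p=wcam(); s=p['s']; im=p['image'].astype(int)
hsv=cv2.cvtColor(p['image'],cv2.COLOR_RGB2HSV); x0=368;
sub=np.zeros(hsv.shape[:2],np.uint8); sub[135:265,x0:470]=(((hsv[135:265,x0:470,2]>150)))
n,l,st,ce=cv2.connectedComponentsWithStats(sub); k=1+np.argmax(st[1:,4]); print(st[k])
cs,_=cv2.findContours((l==k).astype(np.uint8),cv2.RETR_EXTERNAL,cv2.CHAIN_APPROX_NONE); c=max(cs,key=cv2.contourArea)
hull=cv2.approxPolyDP(cv2.convexHull(c),2,True)[:,0]; print(hull.tolist())
h=c[:,0]; h=h[(h[:,0]>380)|((h[:,1]<225)&(h[:,1]>185))]   # skip pixels near cover corner
W=np.array([wun(p,q,.004)[:2] for q in h])
def sd(q):
    x,y,a,cut=q; R2=np.array([[np.cos(a),-np.sin(a)],[np.sin(a),np.cos(a)]]); L=(W-[x,y])@R2
    return np.max([L[:,0]-.056,-L[:,0]-.056,abs(L[:,1])-.047,(L[:,0]+abs(L[:,1])-(.103-cut))/2**.5],0)
r=least_squares(sd,[.534,.41,.2,.02],loss='soft_l1',f_scale=.001); print(r.x.round(4),np.abs(sd(r.x)).mean(),len(W))
t=tray(p,(374,150),(454,153),.112); print('corners',t)
# handle in hand: dark bar top outline
E
```

```text
[ 368  147   87  118 6455]
[[453, 151], [452, 186], [444, 234], [428, 249], [368, 264], [368, 167], [374, 148]]
[0.532  0.4125 0.2009 0.0199] 0.0008147648941094463 260
corners (array([0.5338, 0.4137]), np.float64(0.214), np.float64(0.0936))
```

The estimates, allowing for the off-axis bias seen on the bushing, agree on tray ≈ (0.5335, 0.410), yaw 0.20. The cover centre is about 1 mm behind the TCP in x. Moving over the tray and lowering to just above the walls.

Emit:
apply_moves --plan '[{"translation":[-0.011,0.087,0],"turn":0.01,"grip":1},{"translation":[-0.011,0.087,0],"turn":0.01,"grip":1},{"translation":[-0.011,0.087,0],"turn":0.01,"grip":1},{"translation":[-0.01,0.086,0],"turn":0,"grip":1},{"translation":[0,0,-0.06],"turn":0,"grip":1},{"translation":[0,0,-0.09],"turn":0,"grip":1},{"translation":[0,0,-0.07],"turn":0,"grip":1},{"translation":[0,0,-0.02],"turn":0,"grip":1},{"translation":[0,0,0],"turn":0,"grip":1},{"translation":[0,0,0],"turn":0,"grip":1}]'

```text
time_s: 22.05
ee_pos: [0.5362, 0.4103, 0.1048]
orientation: [3.141, 0.002, -2.942]
contact_force: [-1.2, 0.2, -1.4]
width: 0.0126
grasp_force: 60.6
```

```bash
python3 - <<'E'
from h import *
s=state(); print(s['ee_pos'],s['orientation'],s['contact_force'])
p=imaging.grab_frame('side'); t=imaging.grab_frame('top')
uv=proj(p,[.534,.41,.02]).astype(int); print(uv)
a=cv2.resize(p['image'][uv[1]-50:uv[1]+50,uv[0]-65:uv[0]+65],None,fx=4,fy=4,interpolation=cv2.INTER_CUBIC)
uv=proj(t,[.534,.41,.02]).astype(int); b=cv2.resize(t['image'][uv[1]-50:uv[1]+50,max(0,uv[0]-35):uv[0]+35],None,fx=4,fy=4,interpolation=cv2.INTER_CUBIC)
save('c9',np.hstack([a,b])[:600,:800])
E
```

```text
[0.53615053 0.41026671 0.10484248] [ 3.14075014e+00  2.46001933e-03 -2.94153894e+00] [-1.15938819  0.15472284 -1.35821717]
[160 146]
```

View pics/c9.png

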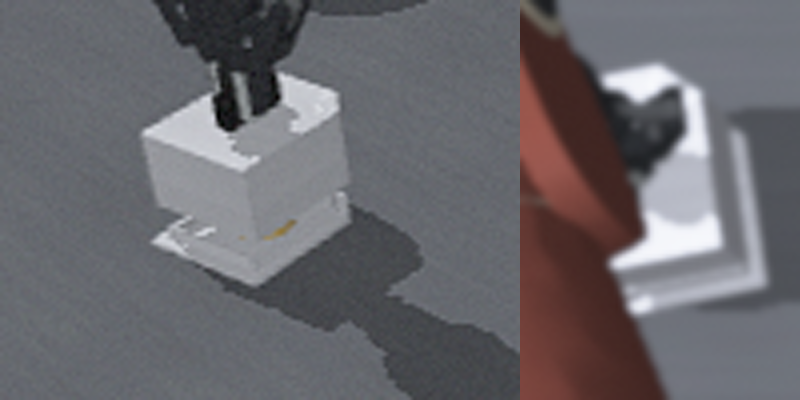

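The side crop shows the cover level above the tray with similar margins. The near skirt corner is at (244,240) and the near tray corner at (258,285). In the top crop (right) the outlines are parallel. I'll check those corners against the model.

```bash
python3 - <<'E'
from h import *
p=imaging.grab_frame('side'); t=imaging.grab_frame('top')
s=state(); zc=s['ee_pos'][2]-.076; a=s['orientation'][2]+np.pi
def W(x,y,a,l,z): return [x+np.cos(a)*l[0]-np.sin(a)*l[1],y+np.sin(a)*l[0]+np.cos(a)*l[1],z]
C=s['ee_pos'][0]-.001,s['ee_pos'][1],a; T=.5335,.41,.2
su=proj(p,[.534,.41,.02]).astype(int)-[65,50]; tu=proj(t,[.534,.41,.02]).astype(int)-[35,50]
for n,q,o in (('side',p,su),('top',t,tu)):
  for nm,l,z,P in (('skirt--',(-.054,-.045),zc,C),('top--',(-.054,-.045),zc+.054,C),('tray--',(-.056,-.047),.004,T)):
    u=(proj(q,W(*P,l,z))-o)*4; print(n,nm,(u+([0,0] if n=='side' else [520,0])).round(0))
E
```

```text
side skirt-- [254. 247.]
side top-- [239. 174.]
side tray-- [260. 284.]
top skirt-- [745. 270.]
top top-- [716. 253.]
top tray-- [763. 283.]
```

```bash
python3 - <<'E'
from h import *
p=wcam(); s=p['s']; im=p['image']; save('w10',im)
T=np.array(p['T_tool_cam']); K=np.array(p['mtx'])
def tl(uv,z):
    d=(np.array(uv,float)-[K[0,2],K[1,2]])/K[0,0]; r=np.linalg.norm(d); ray=T[:3,:3]@np.r_[np.sin(r)*d/r,np.cos(r)]; return (T[:3,3]+ray*(z-T[2,3])/ray[2])[:2].round(4)
g=cv2.cvtColor(im,cv2.COLOR_RGB2GRAY)
g8=cv2.imread('pics/w8.png',0)
for nm,G in (('now',g),('w8',g8)):
    print(nm,'col280',[(r,int(G[r,280])) for r in range(224,240)])
    print('back edge rows', [(c,[ (r,int(G[r,c])) for r in range(162,174)]) for c in (230,330)] if nm=='w8' else '')
for v in (228,230,232,234): print(v,tl((280,v),-.002))
for v in (166,167,168): print(v,tl((230,v),.022),tl((330,v),.022))
E
```

```text
now col280 [(224, 237), (225, 238), (226, 239), (227, 233), (228, 190), (229, 157), (230, 84), (231, 27), (232, 10), (233, 25), (234, 23), (235, 15), (236, 16), (237, 26), (238, 25), (239, 26)]
back edge rows 
w8 col280 [(224, 237), (225, 229), (226, 189), (227, 175), (228, 175), (229, 155), (230, 86), (231, 27), (232, 16), (233, 31), (234, 12), (235, 20), (236, 27), (237, 13), (238, 29), (239, 10)]
back edge rows [(230, [(162, 120), (163, 124), (164, 121), (165, 121), (166, 157), (167, 222), (168, 243), (169, 245), (170, 242), (171, 240), (172, 240), (173, 238)]), (330, [(162, 123), (163, 124), (164, 124), (165, 123), (166, 152), (167, 220), (168, 241), (169, 242), (170, 241), (171, 241), (172, 242), (173, 243)])]
228 [0.0302 0.0012]
230 [0.0294 0.0012]
232 [0.0285 0.0012]
234 [0.0277 0.0012]
166 [ 0.0516 -0.0215] [0.0517 0.0239]
167 [ 0.0512 -0.0215] [0.0512 0.0239]
168 [ 0.0507 -0.0215] [0.0507 0.0239]
```

The in-hand view puts the cover's back edge 51 mm behind the TCP, so the cover sits about 3 mm ahead of the TCP rather than 1 mm behind. The top view gives the same sign. I'll shift back about 4.5 mm and lower gently, watching the force.

Emit:
apply_moves --plan '[{"translation":[-0.011,-0.002,0],"turn":0,"grip":1},{"translation":[0,0,0],"turn":0,"grip":1},{"translation":[0,0,-0.02],"turn":0,"grip":1},{"translation":[0,0,-0.01],"turn":0,"grip":1},{"translation":[0,0,-0.008],"turn":0,"grip":1},{"translation":[0,0,0],"turn":0,"grip":1},{"translation":[0,0,0],"turn":0,"grip":1}]'

```text
time_s: 23.0
ee_pos: [0.5304, 0.4091, 0.0876]
orientation: [-3.141, -0.0, -2.941]
contact_force: [0.0, -0.2, -2.3]
width: 0.0128
grasp_force: 60.6
```

Emit:
apply_moves --plan '[{"translation":[0,0,-0.006],"turn":0,"grip":1},{"translation":[0,0,-0.005],"turn":0,"grip":1},{"translation":[0,0,-0.005],"turn":0,"grip":1},{"translation":[0,0,0],"turn":0,"grip":1},{"translation":[0,0,0],"turn":0,"grip":1}]'

```text
time_s: 23.5
ee_pos: [0.5303, 0.4091, 0.0814]
orientation: [-3.142, -0.0, -2.941]
contact_force: [-0.1, -0.4, -1.5]
width: 0.0125
grasp_force: 60.6
```

Emit:
apply_moves --plan '[{"translation":[0,0,-0.004],"turn":0,"grip":1},{"translation":[0,0,0],"turn":0,"grip":1},{"translation":[0,0,0],"turn":0,"grip":1}]'

```text
time_s: 23.8
ee_pos: [0.5305, 0.4093, 0.08]
orientation: [3.141, 0.0, -2.941]
contact_force: [-0.2, 0.0, -1.7]
width: 0.0129
grasp_force: 60.7
```

Emit:
apply_moves --plan '[{"translation":[0,0,-0.004],"turn":0,"grip":1},{"translation":[0,0,0],"turn":0,"grip":1}]'

```text
time_s: 24.0
ee_pos: [0.5305, 0.4093, 0.08]
orientation: [-3.141, -0.0, -2.941]
contact_force: [-2.8, -2.8, 5.3]
width: 0.0126
grasp_force: 61.7
```

Contact with the ledge registers at z = 0.080, exactly 4 mm above the bench seating. Releasing and retreating.

Emit:
apply_moves --plan '[{"translation":[0,0,0],"turn":0,"grip":-0.1},{"translation":[0,0,0],"turn":0,"grip":-0.1},{"translation":[0,0,0],"turn":0,"grip":-0.1},{"translation":[0,0,0.05],"turn":0,"grip":-0.1},{"translation":[0,0,0.1],"turn":0,"grip":-0.1},{"translation":[0,0,0.1],"turn":0,"grip":-0.1},{"translation":[0,0,0.1],"turn":0,"grip":-0.1},{"translation":[-0.1,-0.02,0.02],"turn":0,"grip":-0.1},{"translation":[0,0,0],"turn":0,"grip":-0.1},{"translation":[0,0,0],"turn":0,"grip":-0.1}]'

```text
time_s: 25.0
ee_pos: [0.49, 0.4011, 0.2263]
orientation: [-3.142, 0.001, -2.94]
contact_force: [0.2, 0.2, -0.4]
width: 0.0471
grasp_force: 0.0
```

```bash
python3 - <<'E'
from h import *
p=wcam(); sd=imaging.grab_frame('side'); s=state(); print(s['time_s'],s['ee_pos'],s['width'])
uv=proj(sd,[.534,.41,.03]).astype(int)
a=cv2.resize(sd['image'][uv[1]-45:uv[1]+45,uv[0]-55:uv[0]+55],(366,300),interpolation=cv2.INTER_CUBIC)
b=cv2.resize(p['image'],(400,300)); d=cv2.resize(sd['image'][60:420],(466,300))
save('c11',np.vstack([np.hstack([a,b]),cv2.copyMakeBorder(d,0,0,0,300,cv2.BORDER_CONSTANT)]))
E
```

```text
25.1 [0.49056792 0.40103577 0.22534406] 0.04671792880695938
```

View pics/c11.png

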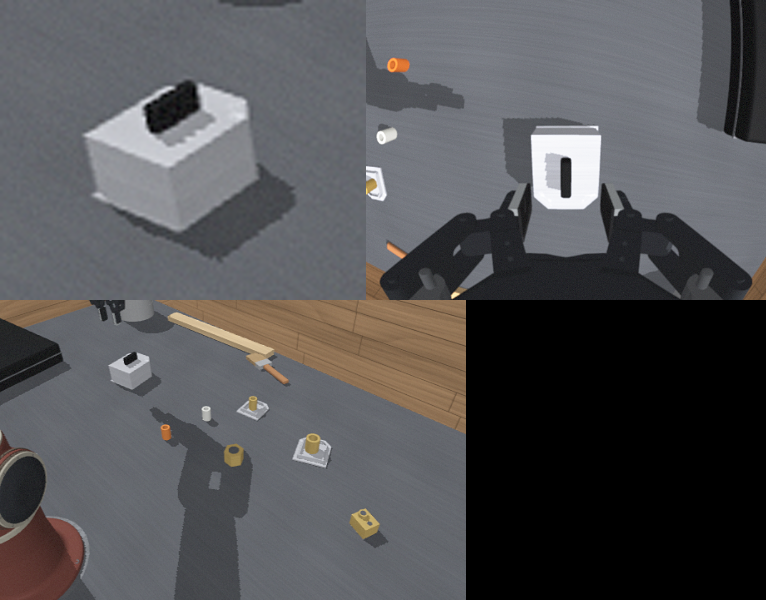

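The composite shows the cover fully down and level on the large tray (170,165), with the gripper clear. The small bushing (253,403) and medium bushing (313,443) stand in their trays. The nut and valve block are undisturbed. Handing in.

```bash
python3 -c "
from h import *
print(ctrl.sign_off())"
```

```text
the job is handed in; nothing more can be done
None
```

I handed the job in at about 25 s: all three bushings stand in their trays, the cover sits level on the large tray, and the nut and valve block look undisturbed; the hand-in returned no verdict.

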